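# Close a board-residue swab in its tube and pack it for the lab

### The arm

A 6-joint arm with a two-finger parallel gripper is mounted at the origin on the work surface. World frame = base frame: x ahead of the robot, y to its left, z up, the work surface at z = 0. Lengths are in mm, angles in rad, forces in N, time in s.
With the tool pointing down it reaches from about 300 to 775 mm from the base axis. Payload 14.6 kg.
Tool frame: the origin (TCP) lies at the very end of the fingers, on their centre line; the grasp point (between the pads) lies manip.grip_depth behind it (manip.grip_depth is the distance from the TCP to the grasp point, in mm); x points along the fingers, z is the direction in which the jaws open and shut, and the axes are right-handed (so a half turn about x gives the same grasp; the last joint's range is limited). The gripper opens to 94 mm and grips with 3 to 60 N. Pads are 16 mm wide; open, the fingers measure 119 mm over their backs; the gripper's body (75 mm by 177 mm) begins 78 mm behind the grasp point.
Start: joints at [1.278, 0.3, 1.521, -0, 1.321, -0.067], TCP at [123.135, 536.029, 205.446] pointing down, gripper open.
Joint ranges: [-3.03, 3.03], [-0.79, 2.21], [0.23, 2.52], [-1.04, 4.18], [0, 3.07], [-2.55, 2.55]. Speed limits (rad/s): [2.22, 2.22, 2.57, 3.14, 3.14, 3.14].

### API

Orientations are given as [roll, pitch, yaw] about the fixed x, y, z axes, in that order (R = Rz(yaw) Ry(pitch) Rx(roll)).
In Python, from cell import manip gives the robot as it stands.
- The arm moves only by the tool step_arm, never from a script. Its argument "commands" is one flat list of numbers, 7 for each row, row after row: the shift along the tool's x, y, z in m, then the turn, a rotation vector about the tool's x, y, z in degrees, then the finger opening in m, from 0 to 0.094. A call has 1 to 5 rows; each row shifts and turns the commanded pose from where the row before left it, along the tool's axes as they then stand; what a row does not reach is not made up. A row lasts 1/8 s, in which the tool goes at most 62.5 mm and 10.7 degrees, less where a joint would pass 70% of its speed; a pose out of reach is approached as far as the arm can. A call with a gripper value outside its range is refused whole. The fingers move at their own pace and stop on an object; "squeeze" is the grip in N (left out, the last holds). Time passes only in rows, so rows that do not move let the fingers close. It gives the time, the measured TCP pose, the force and the opening at its end, in the units of the state.
- manip.read_state(): the state, without advancing time (a new reading comes with each control period).
- manip.camera(name): name is "side" or "top"; returns the picture (400x640x3 uint8, red, green, blue); there is no depth.
- manip.camera_model(name): a dict with "intrinsics" (3x3 intrinsics, pixels), "origin" and "orientation" of the camera in the world. Camera axes: x right, y up, looking along -z (the intrinsics and any distortion apply to the point x, -y, -z); pixel columns grow to the right and rows downward; lengths in mm; the calibration is good to about 2 mm. A picture is of the moment at which its call begins. camera_model takes no time and is no camera call.
- manip.sign_off(): hands the job in, once; it reports no verdict.
Trained networks look in the newest picture that a camera, given by its name, has taken for a name from the list of things; names that differ only in an ending like _2 or _b are one class to them, and where a whole thing is asked for, a point or a joint stands for the part that bears it (a point fixed in the world has none). Each returns a list of dicts, best first, with "score" (0 to 1); they miss things now and then, are a little off and sometimes report something else, mostly with a low value. They report only what shows in the picture. A call takes as long as a camera call. They do not tell look-alikes from the thing itself.
- manip.find_in(thing, camera): "centre" ([row, column] in pixels, amid what is visible of it).
- manip.outline_of(thing, camera): "pixels" (400x640 bool, what is visible of it) and "centre" ([row, column] in pixels, amid what is visible of it).
The state is a dict: "clock": time; "joints": joint angles; "qd": joint speeds; "effort": joint torques, N m; "eef_pos": TCP position; "eef_rot": TCP orientation; "wrist_force": force on the tool from outside, world axes, zero at the start; "moment": the same for the moment, N m; "finger_gap": finger opening in mm.
Only numpy, scipy, OpenCV 4.12 (cv2) and the standard library are available. Lean on these libraries where they do the work, as an engineer would, in place of code of your own. Each camera call takes 0.05 s, during which the arm holds its last target. There are 200 camera calls.

### The job

Draw the swab out of its leaning stand and push it fully home in the open tube while that tube stands in the rack, rod first, until the cap rests on the rim. Then pack the closed tube and the amber jar upright in the black kit box, each standing on the box's floor in the gap beside the carton that suits it, with the carton left standing in the box. Set things down rather than dropping them, and leave the tube that is already capped and the reel where they are.

Things in the scene. Friction and masses are not known exactly. Their poses are not given: they have to be found in the camera images.
- stand: fixed steel base plate 120 x 80 x 10 mm with a black square sleeve (26 x 26 mm, 60 mm long) on it that leans 30 degrees from vertical, its upper end towards the stand's -x (towards the robot). Origin: centre of the underside; z up. The sleeve's mouth is at x = 0, z = 74 mm.
- swab: loose 35 g swab, 134 mm: rigid white rod 100 mm long, 9 mm thick (10 mm at its end), then a ribbed cap 30 mm in diameter, 34 mm long. Origin: the rod's free end; z along the rod, cap at z = 100 to 134 mm. Starts 56 mm deep in the stand's sleeve (12 mm bore, some play), leaning 30-34 deg, cap up towards the robot, 44 mm clear of the sleeve; draw it 60 mm along its axis.
- tube: the open vial: loose clear plastic square tube 36 x 36 x 125 mm, 90 g, round bore 16 mm in diameter, chamfered to about 24 mm in the top 4 mm. Origin: centre of the underside; z up, x and y square to its sides and parallel to the rack's. Upright in either socket of the rack. With the swab home its origin is 25 mm above the tube's and the cap's top 159 mm above it.
- tube_mouth (a point): centre of the open tube's rim, 125 mm above the tube's origin.
- plunger (a joint): travel (m) of a dark rubber plunger in the open tube's bore: 0 at the start (top 43 mm above the tube's underside), at most 0.022 down. It rubs with 5 N and stays put. The rod meets it with the cap 18 mm above the rim and must push it on until the cap rests on the rim. Nothing locks the cap: lifting by it pulls the swab out, so carry the tube by its sides.
- rack: fixed grey block 70 x 170 x 50 mm, long along its y, with two square sockets 40 x 40 mm, 42 mm deep, at x = 0, y = -45 and +45 mm. Origin: centre of the underside. A tube in it stands on the socket floor, 8 mm above the work surface, and rises to 133 mm.
- spare_tube: bystander: a tube of the same size that already has its cap on (overall 159 mm), in the rack's other socket. Origin: centre of the underside.
- kit_box: fixed black open box 58 x 151 x 40 mm outside, long along its y; walls and floor 5 mm: inside 48 x 141 mm, floor 5 mm above the origin. Origin: centre of the underside. The carton in it leaves a gap 43 mm long at the +y end (centre y = +49 mm, for the tube) and one 52 mm long at the -y end (centre y = -44.5 mm, for the jar).
- carton: loose cardboard carton 42 x 46 x 70 mm, 200 g, already standing in the kit box at its y = +4.5 mm. Origin: centre of the underside.
- jar: loose round amber reagent jar with a white lid, 44 mm in diameter, 95 mm tall, about 200 g, standing on the work surface. Origin: centre of the underside; z up.
- reel: bystander: loose black component reel lying flat, 90 mm in diameter, 16 mm high. Origin: centre of the underside.
Mind the look-alikes: they are no part of the job. Of the things that look like the rack, take the one that is farthest to the robot's right at the start.

How it is judged (in metres and radians):
On the way:
1. the swab is pushed home in the open tube (cap within 5 mm of the rim, rod in line with the tube within 5 degrees, plunger down more than 13 mm) while the tube stands in the rack (z of swab in the frame of tube below 0.03 m and angle between the z axis of swab and the z axis of tube, either way round below 0.09 rad and distance between swab and tube below 0.035 m and value of joint plunger above 0.013 m and z of tube in the frame of rack below 0.014 m and angle between tube's own z axis and vertical below 0.1 rad and horizontal distance between tube and rack below 0.055 m), for 0.2 s.
At the end, for the whole second after the job is handed in: Swab home in the tube (cap within 5 mm of rim, in line within 5 deg, plunger over 13 mm down); tube, jar and carton stand in the kit box: upright within 5 deg, within 5 mm of its floor, centres within 12 mm of its long midline and 62 mm of its middle along it; all at rest (z of swab in the frame of tube below 0.03 m and angle between the z axis of swab and the z axis of tube, either way round below 0.09 rad and distance between swab and tube below 0.035 m and value of joint plunger above 0.013 m and x of tube in the frame of kit_box between -0.012 and 0.012 m and y of tube in the frame of kit_box between -0.062 and 0.062 m and z of tube in the frame of kit_box between 0 and 0.01 m and angle between each of tube, jar, carton's own z axis and vertical below 0.09 rad and linear speed of each of tube, jar, carton, swab below 0.02 m/s and x of jar in the frame of kit_box between -0.012 and 0.012 m and y of jar in the frame of kit_box between -0.062 and 0.062 m and z of jar in the frame of kit_box between 0 and 0.01 m and x of carton in the frame of kit_box between -0.012 and 0.012 m and y of carton in the frame of kit_box between -0.062 and 0.062 m and z of carton in the frame of kit_box between 0 and 0.01 m); the robot touches nothing.
It fails at once if the already capped tube is moved more than 15 mm (distance of spare_tube from where it was at the start of the episode above 0.015 m).
It fails at once if the reel is moved more than 15 mm (distance of reel from where it was at the start of the episode above 0.015 m).
It fails at once if the open tube is dropped (falls faster than 0.6 m/s out of the fingers, about 18 mm of free fall) (contact force between tube and the fingers below 0.1 N and linear speed of tube above 0.6 m/s).
It fails at once if the jar is dropped (falls faster than 0.6 m/s out of the fingers, about 18 mm of free fall) (contact force between jar and the fingers below 0.1 N and linear speed of jar above 0.6 m/s).
It fails at once if the swab is dropped outside the tube (falls faster than 0.6 m/s out of the fingers, about 18 mm of free fall) (contact force between swab and the fingers below 0.1 N and linear speed of swab above 0.6 m/s and distance between swab and tube above 0.05 m).
It also fails if it takes over 72 s, if anything falls off the work surface, if the arm or the gripper's body presses on something with over 40 N, if the wrist force passes 120 N, or if a joint passes its speed limit or range.

## Working session

There is one attempt and no reset: what is moved stays moved. The work goes in short steps, Python scripts to look and compute and a tool call to move; the robot and the scene stay as the last step left them, time stands still between calls to the robot, and variables do not carry over. Pictures are saved under pics/ and viewed, about 8 in all and at most 12, crops included, and the job is handed in when it is done.

Besides the shell and the picture viewer there is one more tool, called after "Emit:" by a JSON object that holds its "name" and its "arguments", one argument or row to a line. step_arm: Moves the arm, as the interface text tells. Its arguments: {"type":"object","properties":{"commands":{"type":"array"},"squeeze":{"type":"number"}},"required":["commands"]}

```bash
ls; mkdir -p pics; python3 - <<'E'
from cell import manip
import cv2,numpy as np
s=manip.read_state();print(s)
print(manip.grip_depth)
for c in("side","top"):
    im=manip.camera(c);cv2.imwrite(f"pics/{c}0.png",im[:,:,::-1])
    m=manip.camera_model(c);print(c,m)
    for t in["stand","swab","tube","tube_mouth","rack","spare_tube","kit_box","carton","jar","reel"]:
        print(t,[(round(d['score'],2),np.round(d['centre']).tolist()) for d in manip.find_in(t,c)])
E
```

```text
pics
{'clock': 0.0, 'joints': array([ 1.27839894e+00,  3.00438523e-01,  1.52155379e+00, -2.54922454e-05,
        1.32068018e+00, -6.66432160e-02]), 'qd': array([ 1.76758403e-04,  1.73852218e-03, -9.55477873e-04, -7.15792189e-05,
       -3.91415025e-04, -2.23682959e-03]), 'effort': array([ 9.79449615e-04, -5.31799829e+01, -3.52746570e+01,  7.09049148e-02,
        2.43029022e-02, -6.33859395e-05]), 'eef_pos': array([123.07421414, 535.80025516, 204.91573876]), 'eef_rot': array([ 3.09781192,  1.5697162 , -1.8403249 ]), 'wrist_force': array([-0.13351122,  0.42297896, -0.26696841]), 'moment': array([0.03859973, 0.01180416, 0.02389464]), 'finger_gap': 94.07423077530981}
18.8
side {'intrinsics': array([[481.2118904 ,   0.        , 313.69302464],
       [  0.        , 481.2118904 , 197.14339941],
       [  0.        ,   0.        ,   1.        ]]), 'origin': array([  94.60912055, -905.94059059,  872.46152019]), 'orientation': array([ 0.93434182,  0.01622015, -0.46395414])}
stand [(0.7, [315.0, 402.0])]
swab [(0.84, [274.0, 395.0])]
tube [(0.57, [212.0, 328.0])]
tube_mouth [(0.75, [212.0, 326.
[... 231 characters left out ...]
, 326.0])]
top {'intrinsics': array([[373.8835036 ,   0.        , 319.27101814],
       [  0.        , 373.8835036 , 192.49391352],
       [  0.        ,   0.        ,   1.        ]]), 'origin': array([ 378.29894312,   -6.8276993 , 1253.16822647]), 'orientation': array([ 0.14260527, -0.00447634, -1.57251015])}
stand [(0.6, [182.0, 413.0])]
swab [(0.57, [184.0, 423.0])]
tube [(0.76, [189.0, 322.0]), (0.35, [228.0, 272.0])]
tube_mouth [(0.47, [188.0, 321.0])]
rack [(0.95, [128.0, 214.0]), (0.79, [193.0, 335.0]), (0.67, [279.0, 202.0])]
spare_tube [(0.54, [183.0, 350.0])]
kit_box [(0.96, [188.0, 237.0]), (0.68, [184.0, 224.0])]
carton [(0.8, [186.0, 225.0])]
jar [(0.54, [226.0, 277.0])]
reel []
```

View pics/top0.png

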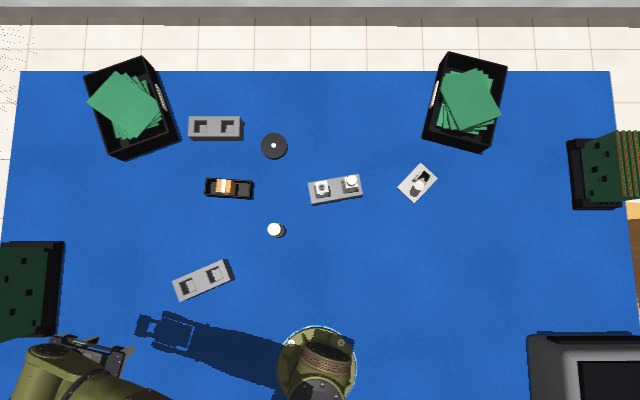

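View pics/side0.png

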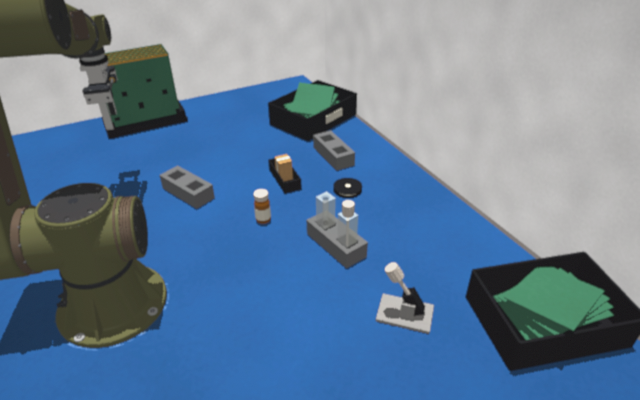

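Three things look like the rack, in the top picture at (row 128, col 214), (193, 335) and (279, 202). Image right is world −y, so (193, 335) is farthest to the robot's right. It is also the one holding the tubes: open tube at col 322, capped tube at col 350. Next I fit the poses by matching silhouettes in both cameras and confirm in a crop.

```bash
cat > h.py <<'E'
from cell import manip
import cv2,numpy as np
from scipy.spatial.transform import Rotation as R
from scipy.optimize import minimize
M={c:manip.camera_model(c) for c in("side","top")}
def proj(c,P):
    m=M[c];Rm=R.from_euler('xyz',m['orientation']).as_matrix()
    q=(np.atleast_2d(P)-m['origin'])@Rm*[1,-1,-1]
    u=q@m['intrinsics'].T
    return u[:,:2]/u[:,2:]          # col,row
def ray(c,rc,z):
    m=M[c];Rm=R.from_euler('xyz',m['orientation']).as_matrix()
    d=Rm@(np.linalg.inv(m['intrinsics'])@[rc[1],rc[0],1]*[1,-1,-1])
    return m['origin']+d*(z-m['origin'][2])/d[2]
def box(sx,sy,z0,z1): return np.array([[a*sx/2,b*sy/2,z] for a in(-1,1) for b in(-1,1) for z in(z0,z1)],float)
def cyl(r,z0,z1): return np.array([[r*np.cos(t),r*np.sin(t),z] for t in np.linspace(0,6.283,24) for z in(z0,z1)])
def hullmask(uv,S=4):
    k=np.zeros((400*S,640*S),np.uint8)
    cv2.fillConvexPoly(k,cv2.convexHull(np.round((uv+.5)*S).astype(np.int32)),1);return cv2.resize(k.astype(np.float32),(640,400),interpolation=cv2.INTER_AREA)
def pose(p,pts): # x,y,yaw
    return R.from_euler('z',p[2]).apply(pts)+[p[0],p[1],0]
def pick(thing,c,near):
    l=manip.outline_of(thing,c)
    l=[d for d in l if np.hypot(*(np.array(d['centre'])-near))<30]
    return l[0]['pixels'] if l else None
def hullof(mask):
    n,l,st,_=cv2.connectedComponentsWithStats(mask.astype(np.uint8));i=1+np.argmax(st[1:,4])
    pts=cv2.findContours((l==i).astype(np.uint8),0,2)[0][0]
    k=np.zeros((400,640),np.float32);cv2.fillConvexPoly(k,cv2.convexHull(pts),1);return k
def fit(masks,f,p0,step):
    def cost(p): 
        t=0
        for c,mk in masks.items():
            h=hullmask(proj(c,f(p)));t+=np.abs(h-mk).sum()/mk.sum()
        return t
    p0=np.array(p0,float);best=None
    for k in range(3):
        sim=np.vstack([p0]+[p0+np.eye(len(p0))[i]*step[i]/(k+1)*(-1)**k for i in range(len(p0))])
        r=minimize(cost,p0,method='Nelder-Mead',options=dict(initial_simplex=sim,xatol=.02,fatol=1e-4,maxiter=200));p0=r.x
    return p0,r.fun
E
cat > m.py <<'E'
from h import *
I={c:manip.camera(c) for c in("side","top")}
spec={ # thing:(model,px top,px side, zref, yaw0, modes)
'rack':(box(70,170,0,50),(193,335),(244,336),50,.15),
'kit_box':(box(58,151,0,40),(188,230),(176,286),40,0.),
'stand':(box(120,80,0,10),(182,417),(315,402),10,-.7),
'jar':(cyl(22,0,95),(229,276),(208,260),90,0.),
'spare_tube':(box(36,36,50,133),(183,350),(220,348),133,.15),
'tube':(box(36,36,50,133),(189,322),(207,326),133,.15),
'reel':(cyl(45,0,16),(146,274),(188,347),16,0)}
out={}
for t,(pts,a,b,z,y0) in spec.items():
    ms={c:pick(t,c,n) for c,n in(('top',a),('side',b))}
    print(t,{c:None if m is None else int(m.sum()) for c,m in ms.items()})
    ms={c:hullof(m) for c,m in ms.items() if m is not None}
    x0=ray('top',a,z)
    for sub in ([['top'],['side'],['top','side']]):
        mm={c:ms[c] for c in sub if c in ms}
        if not mm: continue
        p,e=fit(mm,lambda p:pose(p,pts),[x0[0],x0[1],y0],[8,8,.15]);print('  ',list(mm),np.round(p,2),round(e,3))
    out[t]=p
for c,crop in(('top',(90,240,190,450)),('side',(120,345,240,440))):
    r0,r1,c0,c1=crop;S=3;im=cv2.resize(I[c][r0:r1,c0:c1,::-1],None,fx=S,fy=S,interpolation=2)
    for t in out:
        uv=proj(c,pose(out[t],spec[t][0]));h=cv2.convexHull(np.round((uv+.5-[c0,r0])*S).astype(np.int32));cv2.polylines(im,[h],True,(0,255,255),1)
    cv2.imwrite(f'pics/{c}1.png',im)
E
python3 m.py
```

```text
rack {'top': 721, 'side': 1369}
   ['top'] [ 5.6512e+02 -6.3530e+01  1.8000e-01] 0.051
   ['side'] [ 5.6312e+02 -6.4900e+01  1.9000e-01] 0.08
   ['top', 'side'] [ 5.6433e+02 -6.3370e+01  1.8000e-01] 0.139
kit_box {'top': 654, 'side': 525}
   ['top'] [ 5.7050e+02  2.8935e+02 -7.0000e-02] 0.071
   ['side'] [ 5.6725e+02  2.8680e+02 -2.0000e-02] 0.125
   ['top', 'side'] [ 5.6878e+02  2.8923e+02 -5.0000e-02] 0.232
stand {'top': 693, 'side': 1731}
   ['top'] [ 591.   -342.7    -0.77] 0.079
   ['side'] [ 594.27 -340.99   -0.8 ] 0.17
   ['top', 'side'] [ 591.84 -342.6    -0.77] 0.269
jar {'top': 183, 'side': 494}
   ['top'] [ 4.3237e+02  1.2837e+02 -1.0000e-02] 0.097
   ['side'] [ 4.3240e+02  1.2795e+02 -7.0000e-02] 0.101
   ['top', 'side'] [ 4.3214e+02  1.2803e+02 -7.0000e-02] 0.202
spare_tube {'top': 250, 'side': 819}
   ['top'] [ 5.7305e+02 -1.0821e+02  2.0000e-01] 0.172
   ['side'] [ 5.7057e+02 -1.1072e+02  2.8000e-01] 0.235
   ['top', 'side'] [ 5.7301e+02 -1.0827e+02  2.5000e-01] 0.415
tube {'top': 203, 'side': 594}
   ['top'] [ 5.5582e+02 -1.8270e+01  1.8000e-01] 0.106
   ['side'] [ 5.5704e+02 -1.9390e+01  6.0000e-02] 0.042
   ['top', 'side'] [ 5.570e+02 -1.846e+01  1.600e-01] 0.171
reel {'top': 593, 'side': 490}
   ['top'] [7.2087e+02 1.4198e+02 5.0000e-02] 0.067
   ['side'] [7.1862e+02 1.4275e+02 7.0000e-02] 0.037
   ['top', 'side'] [7.1900e+02 1.4318e+02 6.0000e-02] 0.119
```

View pics/top1.png

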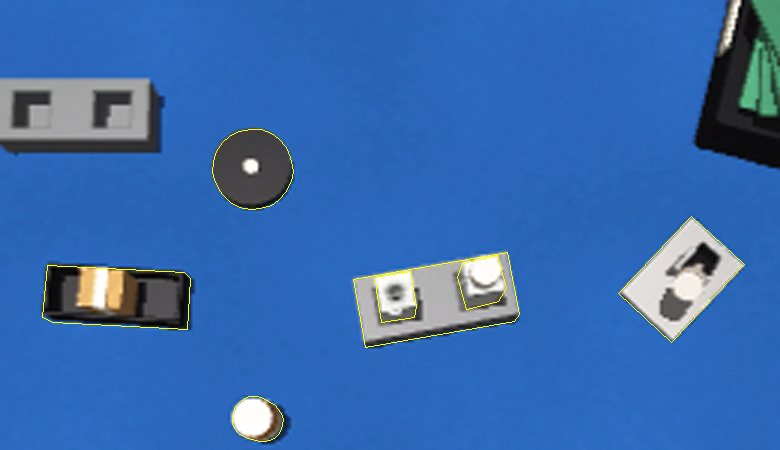

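View pics/side1.png

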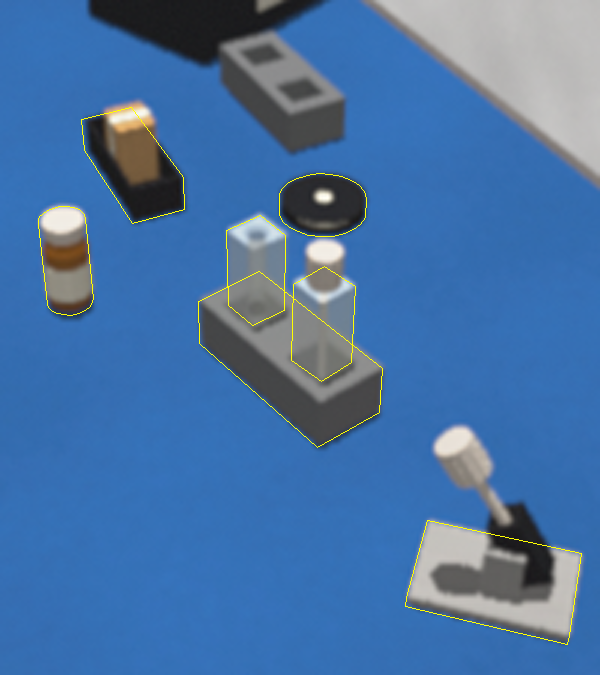

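The crops confirm the fits. The rack meant is at top px (193, 335), the only one with tubes, with the open tube in its +y socket. The stand, jar, reel and box outlines also match. Now I fit the swab axis and the carton, and read the tool axes.

```bash
cat > s.py <<'E'
from h import *
I={c:manip.camera(c) for c in("side","top")}
s=manip.read_state();print(s['clock'],R.from_euler('xyz',s['eef_rot']).as_matrix().round(3).tolist())
ms={'top':pick('carton','top',(186,225)),'side':pick('carton','side',(163,286))}
for sub in(['top'],['top','side'],['side']):
    p,e=fit({c:hullof(ms[c]) for c in sub},lambda p:pose(p,box(42,46,5 if c=='top' else 40,75)),[569,289,-.05],[8,8,.1]);print('carton',sub,p.round(2),round(e,3))
ms={'top':pick('swab','top',(184,420)),'side':pick('swab','side',(274,395))}
print({c:int(m.sum()) for c,m in ms.items()})
ms={c:m.astype(np.float32) for c,m in ms.items()}
def sw(p):
    u=np.array([np.sin(p[2])*np.cos(p[3]),np.sin(p[2])*np.sin(p[3]),np.cos(p[2])])
    Rm=R.from_euler('zy',[p[3],p[2]]).as_matrix()
    o=np.array([p[0],p[1],74])
    return o+cyl(4.5,0,44)@Rm.T,o+cyl(15,44,78)@Rm.T,u
def cost(p):
    t=0
    for c,mk in ms.items():
        a,b,_=sw(p);h=np.maximum(hullmask(proj(c,a)),hullmask(proj(c,b)))
        t+=np.abs(h-mk).sum()/mk.sum()
    return t+((p[2]-.558)/.08)**2*.05+((p[3]-2.37)/.08)**2*.05
best=None
for d in(0,4,-4):
    r=minimize(cost,[592+d,-342-d,.56,2.37],method='Nelder-Mead',options=dict(initial_simplex=np.array([592+d,-342-d,.56,2.37])+np.vstack([np.zeros(4),np.diag([6,6,.08,.1])]),maxiter=300))
    print(r.x.round(3),round(r.fun,3))
    if best is None or r.fun<best.fun:best=r
p=best.x;a,b,u=sw(p);g=np.array([p[0],p[1],74])+61*u;print('u',u.round(3),'cap centre',g.round(1),'cap px',proj('top',g),proj('side',g))
E
python3 s.py
```

```text
2.0 [[-0.0, -0.975, 0.224], [-0.0, 0.224, 0.975], [-1.0, 0.0, -0.0]]Traceback (most recent call last):
  File "s.py", line 6, in <module>
    p,e=fit({c:hullof(ms[c]) for c in sub},lambda p:pose(p,box(42,46,5 if c=='top' else 40,75)),[569,289,-.05],[8,8,.1]);print('carton',sub,p.round(2),round(e,3))
        ~~~^^^^^^^^^^^^^^^^^^^^^^^^^^^^^^^^^^^^^^^^^^^^^^^^^^^^^^^^^^^^^^^^^^^^^^^^^^^^^^^^^^^^^^^^^^^^^^^^^^^^^^^^^^^^^
  File "h.py", line 39, in fit
    r=minimize(cost,p0,method='Nelder-Mead',options=dict(initial_simplex=sim,xatol=.02,fatol=1e-4,maxiter=200));p0=r.x
    res = _minimize_neldermead(fun, x0, args, callback, bounds=bounds,
                               **options)
    fsim[k] = func(sim[k])
              ~~~~^^^^^^^^
    fx = function(np.copy(x), *(wrapper_args + args))
  File "h.py", line 34, in cost
    h=hullmask(proj(c,f(p)));t+=np.abs(h-mk).sum()/mk.sum()
                      ~^^^
  File "s.py", line 6, in <lambda>
    p,e=fit({c:hullof(ms[c]) for c in sub},lambda p:pose(p,box(42,46,5 if c=='top' else 40,75)),[569,289,-.05],[8,8,.1]);print('carton',sub,p.round(2),round(e,3))
                                                                          ^
NameError: name 'c' is not defined
```

```bash
sed -i "s/5 if c=='top' else 40/30/" s.py; python3 s.py
```

```text
2.2 [[0.0, -0.975, 0.224], [0.0, 0.224, 0.975], [-1.0, -0.0, 0.0]]
carton ['top'] [ 5.6996e+02  2.9260e+02 -9.0000e-02] 0.105
carton ['top', 'side'] [ 5.7040e+02  2.9294e+02 -1.1000e-01] 0.298
carton ['side'] [ 5.6974e+02  2.8954e+02 -1.4000e-01] 0.18Traceback (most recent call last):
  File "s.py", line 8, in <module>
    print({c:int(m.sum()) for c,m in ms.items()})
                 ^^^^^
AttributeError: 'NoneType' object has no attribute 'sum'
```

Emit:
{"name": "step_arm", "arguments": {
  "commands": [-0.06,-0.06,0,6.5,0,0,0.094,-0.03,-0.055,0,6.5,0,0,0.094,0,-0.0625,0,6.5,0,0,0.094,0,-0.0625,0,6.5,0,0,0.094,0,-0.0625,0,6.5,0,0,0.094]
}}

```text
clock: 3.02
eef_pos: [377.1, 406.4, 279.5]
eef_rot: [-2.885, 1.571, -2.111]
wrist_force: [0.7, 1.7, 0.0]
finger_gap: 94.1
```

Emit:
{"name": "step_arm", "arguments": {
  "commands": [0,-0.0625,0,6.5,0,0,0.094,0,-0.0625,0,6.5,0,0,0.094,0,-0.0625,0,6.5,0,0,0.094,0,-0.0625,0,6.5,0,0,0.094,0,-0.0625,0,6.5,0,0,0.094]
}}

```text
clock: 3.65
eef_pos: [537.7, 142.9, 279.5]
eef_rot: [2.815, 1.571, 3.021]
wrist_force: [0.9, 0.3, 0.4]
finger_gap: 94.0
```

Emit:
{"name": "step_arm", "arguments": {
  "commands": [0,-0.0625,0,6.5,0,0,0.06,0,-0.0625,0,6.5,0,0,0.06,0,-0.0625,0,6.5,0,0,0.06,0,-0.0625,0,6.5,0,0,0.06,0,-0.0625,0,6.5,0,0,0.06]
}}

```text
clock: 4.28
eef_pos: [531.4, -165.6, 279.4]
eef_rot: [-3.129, 1.571, 2.794]
wrist_force: [1.1, -1.0, 0.5]
finger_gap: 60.0
```

```bash
sed -i '4,6d' s.py; sed -i "s/^ms={'top':pick('swab'.*/ms={'top':pick('swab','top',(184,418)),'side':pick('swab','side',(274,395))}\nms={c:m for c,m in ms.items() if m is not None}/" s.py
cat >> s.py <<'E'
s=manip.read_state();T=s['eef_pos'];Rt=R.from_euler('xyz',s['eef_rot']);print(T.round(1),Rt.as_matrix().round(3).tolist())
E
python3 s.py
```

```text
4.375 [[-0.0, 0.357, 0.934], [-0.001, 0.934, -0.357], [-1.0, -0.001, -0.0]]
{'side': 337}
[ 5.82486e+02 -3.31708e+02  5.56000e-01  2.37100e+00] 1.877
[ 5.38410e+02 -3.21692e+02  4.92000e-01  2.36600e+00] 0.821
[ 532.984 -320.334    0.567    2.366] 0.79
u [-0.384  0.376  0.843] cap centre [ 509.6 -297.4  125.4] cap px [[413.14180124 202.37302915]] [[365.49769336 274.4977698 ]]
[ 531.7 -164.2  279.5] [[-0.0, 0.35, 0.937], [0.0, 0.937, -0.35], [-1.0, 0.0, -0.0]]
```

```bash
python3 - <<'E'
import re
t=open('s.py').read()
a=t.index("ms={'top':pick('swab'");b=t.index("def sw(p)")
t=t[:a]+'''S=cv2.imread('pics/side0.png')[:,:,::-1].astype(int);Tp=cv2.imread('pics/top0.png')[:,:,::-1].astype(int)
k=np.zeros((400,640),np.float32);k[258:291,380:412]=(S[258:291,380:412,0]>100);ms={'side':k}
k2=np.zeros((400,640),np.float32);k2[178:194,411:427]=(Tp[178:194,411:427].min(2)>222);print(Tp[178:194,411:427].min(2));print(k.sum(),k2.sum())
ms['top']=hullof(k2)
'''+t[b:]
t=t.replace("def cost(p):","clipm={'side':(258,291),'top':(0,400)}\ndef cost(p):").replace("h=np.maximum(hullmask(proj(c,a)),hullmask(proj(c,b)))","h=np.maximum(hullmask(proj(c,a)) if c=='side' else 0,hullmask(proj(c,b)));h[:clipm[c][0]]=0;h[clipm[c][1]:]=0")
open('s.py','w').write(t)
E
python3 s.py
```

```text
4.575 [[0.0, 0.348, 0.938], [0.0, 0.938, -0.348], [-1.0, 0.0, 0.0]]
[[218 218 200 136 192 196 112  37  60  59  99 163 162  89  24  26]
 [217 202 108  99 157 169  90 134 162 165 171 171 157  58  23  27]
 [202 108  78  78  88 113 155 181 171 185 173 172 151  76  25  31]
 [204 108  81  85 108 167 212 236 239 236 203 151 180 152  84  57]
 [218 217 215 197 163 233 233 233 234 234 234 233 161 161 172 211]
 [217 215 209 201 233 232 233 232 233 233 233 231 223 184 149 165]
 [217 216 216 223 231 232 232 232 233 233 233 234 226 157 152 207]
 [216 216 218 221 230 230 231 232 232 232 233 232 226 182 200 209]
 [199  89  96 158 232 230 231 231 232 232 232 232 229 215 209 208]
 [201  89  90 141 229 230 229 230 231 231 231 231 222 189 208 208]
 [ 89  89  89 103 172 230 229 230 230 231 231 227 200 209 208 206]
 [ 90  89  88  88  94 138 205 231 232 231 227 213 209 209 209 201]
 [ 88  87  87  87  86  86  93 112 114 145 210 210 209 209 212 206]
 [ 88  87  87  87  88  86  87  84  85 130 213 210 208 213 212  44]
 [ 88  89  87  86  87  87  86  85 131 213 210 210 215 219  46  42]
 [ 89  90  87  88  87  87  86 132 213 214 212 210 193  54  43  43]]
353.0 66.0
[ 5.86253e+02 -3.28542e+02  5.15000e-01  2.36500e+00] 4.819
[ 5.38594e+02 -3.19232e+02  5.16000e-01  2.38400e+00] 1.679
[ 5.65329e+02 -2.89686e+02  5.25000e-01  2.36500e+00] 4.018
u [-0.358  0.339  0.87 ] cap centre [ 516.7 -298.6  127.1] cap px [[413.57053444 199.97077578]] [[368.67925549 273.19622813]]
[ 532.2 -162.7  279.6] [[0.0, 0.348, 0.938], [0.0, 0.938, -0.348], [-1.0, 0.0, 0.0]]
```

```bash
sed -i "s/'zy'/'ZY'/; s/print(Tp[^;]*;//" s.py; sed -i "s/'ZY',\[p\[3\],p\[2\]\]/'ZY',[p[3],p[2]]/" s.py; grep -n "print(Tp\|ZY" s.py; sed -i 's/print(Tp\[178:194,411:427\].min(2));//' s.py;  python3 s.py
```

```text
10:    Rm=R.from_euler('ZY',[p[3],p[2]]).as_matrix()
4.675 [[0.0, 0.347, 0.938], [0.0, 0.938, -0.347], [-1.0, 0.0, 0.0]]
353.0 66.0
[ 5.91379e+02 -3.40107e+02  5.53000e-01  2.39400e+00] 0.666
[ 5.91499e+02 -3.40591e+02  5.65000e-01  2.38900e+00] 0.667
[ 5.91299e+02 -3.40227e+02  5.54000e-01  2.38900e+00] 0.658
u [-0.384  0.36   0.85 ] cap centre [ 567.9 -318.3  125.9] cap px [[419.28632117 183.42119223]] [[393.82174519 271.53909146]]
[ 532.3 -162.3  279.6] [[0.0, 0.347, 0.938], [0.0, 0.938, -0.347], [-1.0, 0.0, 0.0]]
```

Emit:
{"name": "step_arm", "arguments": {
  "commands": [0.027,-0.041,0.02,7.6,0,0,0.06,0.027,-0.041,0.02,7.6,0,0,0.06,0.026,-0.041,0.02,7.6,0,0,0.06,0,0,0,0,-8,0,0.06,0,0,0,0,-8,0,0.06]
}}

```text
clock: 5.3
eef_pos: [527.6, -299.1, 199.0]
eef_rot: [0.001, 1.288, -0.753]
wrist_force: [0.6, -0.1, 0.0]
finger_gap: 59.8
```

Emit:
{"name": "step_arm", "arguments": {
  "commands": [0,0,0,0,-8,0,0.06,0,0,0,0,-8,0,0.06,0,0,0,0,0,0,0.06]
}}

```text
clock: 5.68
eef_pos: [526.8, -297.7, 199.1]
eef_rot: [-0.001, 1.014, -0.753]
wrist_force: [0.2, 0.2, -0.2]
finger_gap: 60.1
```

```bash
cat > plan.py <<'E'
import numpy as np
from scipy.spatial.transform import Rotation as R
from cell import manip
def axes(x,z):
    x=np.array(x,float)/np.linalg.norm(x);z=np.array(z,float);z-=x*(x@z);z/=np.linalg.norm(z)
    return R.from_matrix(np.c_[x,np.cross(z,x),z])
def to(p,Rt=None):
    s=manip.read_state();T=s['eef_pos'];A=R.from_euler('xyz',s['eef_rot'])
    print('t',round(s['clock'],2),'at',T.round(1),'gap',round(s['finger_gap'],1),'F',s['wrist_force'].round(1),'| shift mm (tool)',A.inv().apply(np.array(p)-T).round(1),
      '' if Rt is None else ('turn deg (tool)',np.degrees((A.inv()*Rt).as_rotvec()).round(1)), 'j',s['joints'].round(2))
    return T,A
u=np.array([-.384,.36,.85]);u/=np.linalg.norm(u);mouth=np.array([591.4,-340.3,74])
Rs=axes(-u,[-u[0],-u[1],0.3])
E
python3 -c "
from plan import *
to(mouth+48.2*u,Rs)
T,A=to(mouth+118*u,Rs)"
```

```text
t 5.67 at [ 526.8 -297.7  199.1] gap 60.1 F [ 0.2  0.2 -0.2] | shift mm (tool) [98.3 13.1 -1.2] ('turn deg (tool)', array([ 0.1,  0.1, -0. ])) j [-0.52  0.16  1.8  -0.21  0.64  0.36]
t 5.67 at [ 526.8 -297.7  199.1] gap 60.1 F [ 0.2  0.2 -0.2] | shift mm (tool) [28.5 13.1 -1. ] ('turn deg (tool)', array([ 0.1,  0.1, -0. ])) j [-0.52  0.16  1.8  -0.21  0.64  0.36]
```

Emit:
{"name": "step_arm", "arguments": {
  "commands": [0.028,0.013,-0.001,0,0,0,0.06,0.035,0,0,0,0,0,0.06,0.035,0,0,0,0,0,0.06,0,0,0,0,0,0,0.06]
}}

```text
clock: 6.18
eef_pos: [573.3, -325.0, 113.6]
eef_rot: [-0.002, 1.018, -0.757]
wrist_force: [0.3, -0.2, -0.2]
finger_gap: 60.4
```

```bash
python3 -c "
from plan import *
from h import *
to(mouth+48.2*u,Rs)
a=manip.camera('side')[215:345,330:470,::-1];b=manip.camera('top')[130:235,370:470,::-1]
a=cv2.resize(a,None,fx=4,fy=4,interpolation=2);b=cv2.resize(b,(490,514),interpolation=2)
a=cv2.resize(a,(300*2-200+0,520)) if 0 else a
cv2.imwrite('pics/g1.png',cv2.resize(np.hstack([a[:514,:],b])[:, :],(788,386)))
"
```

```text
t 6.17 at [ 573.3 -325.   113.6] gap 60.4 F [ 0.3 -0.2 -0.2] | shift mm (tool) [-2.   1.2 -0.7] ('turn deg (tool)', array([-0. , -0.1,  0.1])) j [-0.52  0.39  1.73 -0.26  0.49  0.43]
```

View pics/g1.png

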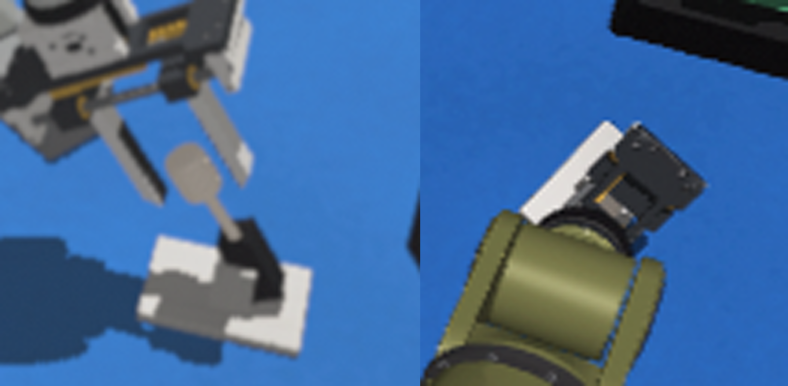

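Side crop (left panel): the fingers straddle the cap at about (193, 178), parallel to its axis, tips near the cap's lower edge. Closing on it.

Emit:
{"name": "step_arm", "arguments": {
  "commands": [-0.002,0.001,0,0,0,0,0.045,0,0,0,0,0,0,0.02,0,0,0,0,0,0,0.02,0,0,0,0,0,0,0.02,0,0,0,0,0,0,0.02],
  "squeeze": 25
}}

```text
clock: 6.9
eef_pos: [573.2, -323.6, 118.0]
eef_rot: [0.0, 1.012, -0.755]
wrist_force: [-3.6, 2.1, 5.7]
finger_gap: 29.6
```

Emit:
{"name": "step_arm", "arguments": {
  "commands": [-0.02,0,0,0,0,0,0.02,-0.03,0,0,0,0,0,0.02,-0.03,0,0,0,0,0,0.02]
}}

```text
clock: 7.28
eef_pos: [541.8, -294.3, 185.9]
eef_rot: [-0.0, 1.013, -0.755]
wrist_force: [-0.8, -0.4, -0.2]
finger_gap: 29.3
```

Emit:
{"name": "step_arm", "arguments": {
  "commands": [-0.045,0,0,0,0,0,0.02,-0.045,0,0,0,0,0,0.02,-0.045,0,0,0,8,0,0.02,0,0,0,0,8,0,0.02,0,0,0,0,8,0,0.02]
}}

```text
clock: 7.9
eef_pos: [490.1, -245.4, 301.0]
eef_rot: [0.005, 1.434, -0.749]
wrist_force: [-0.0, 0.6, 0.2]
finger_gap: 30.0
```

Emit:
{"name": "step_arm", "arguments": {
  "commands": [0,0,0,0,8,0,0.02,0,0,0,-9,0,0,0.02,0,0,0,-9,0,0,0.02,0,0,0,-9,0,0,0.02,0,0,0,-9,0,0,0.02]
}}

```text
clock: 8.52
eef_pos: [490.1, -245.6, 299.7]
eef_rot: [2.84, 1.57, 2.719]
wrist_force: [-0.4, 0.0, -1.2]
finger_gap: 29.7
```

Emit:
{"name": "step_arm", "arguments": {
  "commands": [0,0,0,-9,0,0,0.02,0,0,0,-8,0,0,0.02,0,0,0,0,0,0,0.02]
}}

```text
clock: 8.9
eef_pos: [490.1, -245.6, 299.7]
eef_rot: [2.456, 1.571, 2.626]
wrist_force: [0.4, -0.6, 0.2]
finger_gap: 30.0
```

```bash
cat >> plan.py <<'E'
yr=.178;Rr=axes([0,0,-1],[np.cos(yr),np.sin(yr),0]);tm=np.array([556.7,-18.8,0])
E
python3 -c "
from plan import *
to(tm+[0,0,300],Rr)"
```

```text
t 8.9 at [ 490.1 -245.6  299.7] gap 30.0 F [ 0.4 -0.6  0.2] | shift mm (tool) [-2.000e-01  2.123e+02  1.039e+02] ('turn deg (tool)', array([-0.5, -0. , -0. ])) j [-0.53  0.24  1.38 -0.    1.52 -0.7 ]
```

Emit:
{"name": "step_arm", "arguments": {
  "commands": [0,0.053,0.026,0,0,0,0.02,0,0.053,0.026,0,0,0,0.02,0,0.053,0.026,0,0,0,0.02,0,0.053,0.026,0,0,0,0.02,0,0,0,0,0,0,0.02]
}}

```text
clock: 9.52
eef_pos: [557.2, -15.7, 299.6]
eef_rot: [2.251, 1.57, 2.422]
wrist_force: [-0.8, -0.9, -1.1]
finger_gap: 29.5
```

```bash
python3 -c "
from plan import *
from h import *
T,A=to(tm+[0,0,300],Rr)
im=manip.camera('side');print([(round(d['score'],2),d['centre'],int(d['pixels'].sum())) for d in manip.outline_of('swab','side')])
# predicted vertical rod under TCP
P=np.array([T+[0,0,-z] for z in(4.2,104.2)]);uv=proj('side',P);print(uv.round(1))
r0,c0=90,265;S=5;v=cv2.resize(im[r0:r0+120,c0:c0+110,::-1],None,fx=S,fy=S,interpolation=2)
cv2.line(v,*[tuple(int(q) for q in (w-[c0,r0]+.5)*S) for w in uv],(0,0,255),1)
cv2.imwrite('pics/i1.png',v)
"
```

```text
t 9.53 at [557.2 -15.7 299.6] gap 29.5 F [-0.8 -0.9 -1.1] | shift mm (tool) [-0.4 -2.9 -1. ] ('turn deg (tool)', array([-0.4, -0. , -0. ])) j [-0.09  0.26  1.35  0.    1.53 -0.27]
[(0.61, [145.8, 326.9], 305)]
[[324.  141.7]
 [324.2 176.5]]
```

View pics/i1.png

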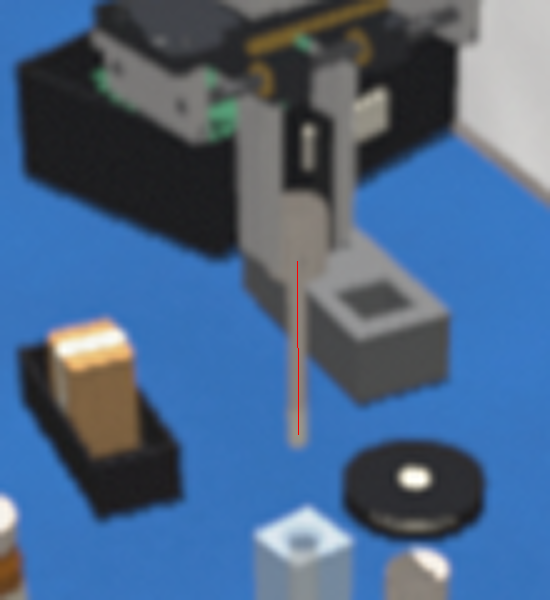

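The rod hangs vertical at col ≈324. Its tip is at row ≈179, about 7 mm lower than planned, so the cap slipped a little in the pads but still holds. The tube mouth is below it at (198, 325.6). I lower to just above the mouth and compare.

Emit:
{"name": "step_arm", "arguments": {
  "commands": [0.022,-0.003,-0.001,0,0,0,0.02,0.02,0,0,0,0,0,0.02,0,0,0,0,0,0,0.02],
  "squeeze": 35
}}

```text
clock: 10.0
eef_pos: [555.6, -23.4, 257.0]
eef_rot: [2.923, 1.568, 3.091]
wrist_force: [-0.5, 0.1, -0.3]
finger_gap: 29.5
```

```bash
python3 -c "
from plan import *
from h import *
T,A=to(tm+[0,0,300],Rr)
im=manip.camera('side')
P=np.array([T+[0,0,-z] for z in(11,111)]);uv=proj('side',P);print(uv.round(1),proj('side',[[556.7,-18.8,133],[T[0],T[1],133]]).round(1))
print([(round(d['score'],2),d['centre']) for d in manip.find_in('tube_mouth','side')])
r0,c0=140,290;S=7;v=cv2.resize(im[r0:r0+80,c0:c0+75,::-1],None,fx=S,fy=S,interpolation=2)
def px(w): return tuple(int(q) for q in (w-[c0,r0]+.5)*S)
cv2.line(v,px(uv[0]),px(uv[1]),(0,0,255),1)
top=pose([556.7,-18.8,.178],np.array([[18,18,133],[18,-18,133],[-18,-18,133],[-18,18,133]]));cv2.polylines(v,[np.array([px(w) for w in proj('side',top)])],True,(0,255,255),1)
bore=cyl(8,133,133)[::2]+[556.7,-18.8,0];cv2.polylines(v,[np.array([px(w) for w in proj('side',bore)])],True,(0,255,0),1)
cv2.imwrite('pics/i2.png',v)
"
```

```text
t 10.0 at [555.6 -23.4 257. ] gap 29.5 F [-0.5  0.1 -0.3] | shift mm (tool) [-43.    4.4   1.8] ('turn deg (tool)', array([-0.6, -0.1, -0. ])) j [-0.11  0.28  1.43 -0.    1.44 -0.28]
[[325.  161. ]
 [325.1 194.1]] [[324.6 197.1]
 [325.1 198.2]]
[(0.93, [210.6, 327.7])]
```

View pics/i2.png

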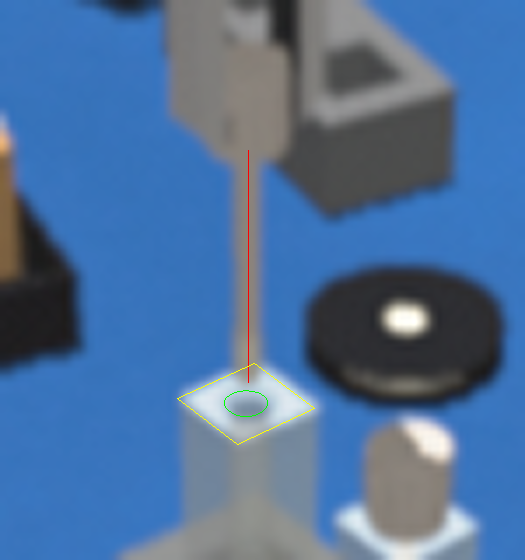

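```bash
python3 -c "
from plan import *
manip.camera('side')
to(tm+[0,0,244],Rr)
manip.camera('side')
to(tm+[0,0,244],Rr)"
```

```text
t 10.15 at [556.4 -22.8 259. ] gap 29.5 F [-0.1 -0.6  0.2] | shift mm (tool) [15.   3.9  0.9] ('turn deg (tool)', array([-0.5,  0.1,  0. ])) j [-0.11  0.28  1.42 -0.    1.44 -0.28]
t 10.2 at [556.5 -22.6 259. ] gap 29.5 F [-0.2  0.1 -0.1] | shift mm (tool) [15.   3.7  0.9] ('turn deg (tool)', array([-0.5,  0.1,  0. ])) j [-0.11  0.28  1.42 -0.    1.44 -0.28]
```

Emit:
{"name": "step_arm", "arguments": {
  "commands": [0.008,0.0037,0.001,0,0,0,0.02,0.01,0,0,0,0,0,0.02,0.012,0,0,0,0,0,0.02,0,0,0,0,0,0,0.02]
}}

```text
clock: 10.7
eef_pos: [556.2, -18.3, 226.6]
eef_rot: [2.876, 1.569, 3.047]
wrist_force: [-0.1, 0.3, -0.6]
finger_gap: 29.5
```

```bash
python3 -c "
from plan import *
manip.camera('side')
to(tm+[0,0,144],Rr)"
```

```text
t 10.75 at [556.4 -18.3 227.5] gap 29.3 F [ 0.6 -0.2  0.1] | shift mm (tool) [83.5 -0.6  0.3] ('turn deg (tool)', array([-0.4, -0.1, -0. ])) j [-0.1   0.3   1.47 -0.    1.37 -0.27]
```

Emit:
{"name": "step_arm", "arguments": {
  "commands": [0.018,0,0,0,0,0,0.02,0.018,0,0,0,0,0,0.02,0.018,0,0,0,0,0,0.02,0,0,0,0,0,0,0.02]
}}

```text
clock: 11.25
eef_pos: [556.3, -18.3, 173.3]
eef_rot: [2.887, 1.569, 3.057]
wrist_force: [1.1, 0.7, -0.5]
finger_gap: 29.5
```

Emit:
{"name": "step_arm", "arguments": {
  "commands": [0.006,0,0,0,0,0,0.02,0.006,0,0,0,0,0,0.02,0.006,0,0,0,0,0,0.02,0,0,0,0,0,0,0.02]
}}

```text
clock: 11.75
eef_pos: [556.6, -18.3, 155.7]
eef_rot: [2.567, 1.571, 2.737]
wrist_force: [0.2, -0.4, -0.6]
finger_gap: 29.1
```

Emit:
{"name": "step_arm", "arguments": {
  "commands": [0.004,0,0,0,0,0,0.02,0.004,0,0,0,0,0,0.02]
}}

```text
clock: 12.0
eef_pos: [556.8, -18.3, 148.1]
eef_rot: [-0.285, 1.57, -0.114]
wrist_force: [0.2, 0.0, 4.7]
finger_gap: 29.4
```

```bash
python3 -c "
from plan import *
from h import *
im=manip.camera('side')
to(tm+[0,0,144],Rr)
cv2.imwrite('pics/i3.png',cv2.resize(im[150:250,285:375,::-1],None,fx=6,fy=6,interpolation=2))"
```

```text
t 12.05 at [556.6 -18.3 147.5] gap 29.4 F [0.3 0.2 4.4] | shift mm (tool) [ 3.5 -0.5  0. ] ('turn deg (tool)', array([-0.4,  0. ,  0. ])) j [-0.1   0.37  1.57  0.    1.2  -0.27]
```

View pics/i3.png

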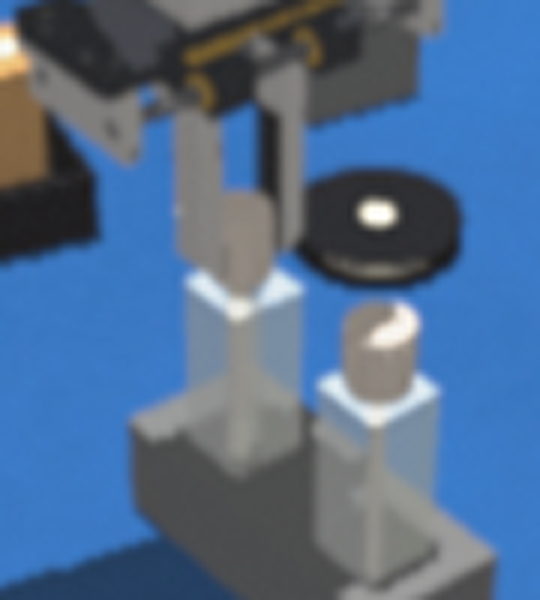

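Contact at 4.5 N shows the rod has reached the plunger; the picture shows the cap just above the rim. Pushing on.

Emit:
{"name": "step_arm", "arguments": {
  "commands": [0.003,0,0,0,0,0,0.02,0.003,0,0,0,0,0,0.02,0.002,0,0,0,0,0,0.02,0,0,0,0,0,0,0.02]
}}

```text
clock: 12.55
eef_pos: [557.0, -18.3, 140.9]
eef_rot: [-0.251, 1.569, -0.081]
wrist_force: [-1.5, -0.2, 12.6]
finger_gap: 29.7
```

Emit:
{"name": "step_arm", "arguments": {
  "commands": [0.002,0,0,0,0,0,0.02,0,0,0,0,0,0,0.02]
}}

```text
clock: 12.8
eef_pos: [557.7, -18.4, 140.8]
eef_rot: [-0.263, 1.566, -0.092]
wrist_force: [-4.8, 0.2, 28.5]
finger_gap: 29.7
```

Emit:
{"name": "step_arm", "arguments": {
  "commands": [0.0015,0,0,0,0,0,0.02,0,0,0,0,0,0,0.02]
}}

```text
clock: 13.05
eef_pos: [558.2, -18.5, 140.5]
eef_rot: [-0.289, 1.565, -0.119]
wrist_force: [-7.1, 0.1, 37.4]
finger_gap: 29.4
```

```bash
python3 -c "
from plan import *
from h import *
im=manip.camera('side')
to(tm+[0,0,144],Rr)
v=im[170:235,300:365,::-1]
cv2.imwrite('pics/i4.png',cv2.resize(v,None,fx=9,fy=9,interpolation=2))
q=lambda z,x=556.7,y=-18.8:proj('side',[[x,y,z]])[0].round(1)
print('cap top home px',q(167),'rim',q(133),'spare cap top',q(167,572.5,-107.5))"
```

```text
t 13.1 at [558.2 -18.5 140.4] gap 29.2 F [-6.6  1.  36.7] | shift mm (tool) [-3.6 -0.1 -1.5] ('turn deg (tool)', array([-0.4,  0.3,  0.1])) j [-0.1   0.38  1.58 -0.    1.18 -0.27]
cap top home px [324.6 186.4] rim [324.6 197.1] spare cap top [347.4 203.3]
```

View pics/i4.png

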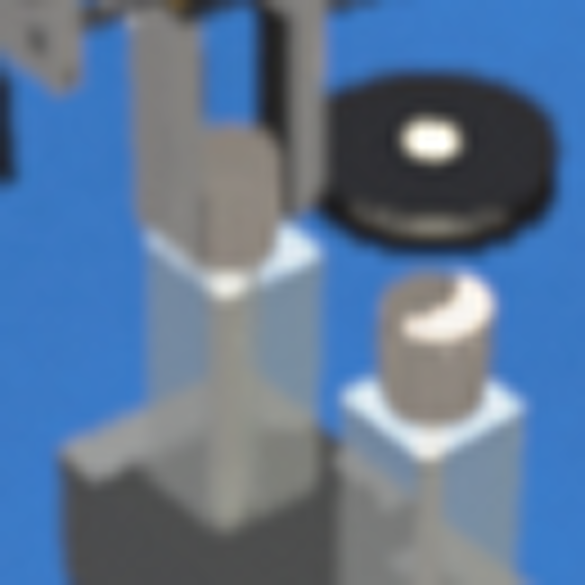

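The cap sits on the rim like the spare's, and the force rose to 37 N, so it is home. I release, widen the jaws, and go down around the tube's sides to TCP z ≈ 83.

Emit:
{"name": "step_arm", "arguments": {
  "commands": [-0.001,0,0,0,0,0,0.03,0,0,0,0,0,0,0.045,0,0,0,0,0,0,0.065,0,0,0,0,0,0,0.065]
}}

```text
clock: 13.6
eef_pos: [556.4, -18.3, 137.0]
eef_rot: [2.876, 1.57, 3.046]
wrist_force: [-0.4, 0.3, 0.3]
finger_gap: 56.4
```

```bash
python3 -c "
from plan import *
from h import *
im=manip.camera('side')
to(tm+[0,0,83],Rr)
v=im[170:235,300:365,::-1]
cv2.imwrite('pics/i5.png',cv2.resize(v,None,fx=8,fy=8,interpolation=2))"
```

```text
t 13.65 at [556.4 -18.3 137.1] gap 60.4 F [-0.   0.1 -0.7] | shift mm (tool) [54.1 -0.6  0.2] ('turn deg (tool)', array([-0.4, -0. , -0. ])) j [-0.1   0.38  1.58 -0.    1.18 -0.27]
```

View pics/i5.png

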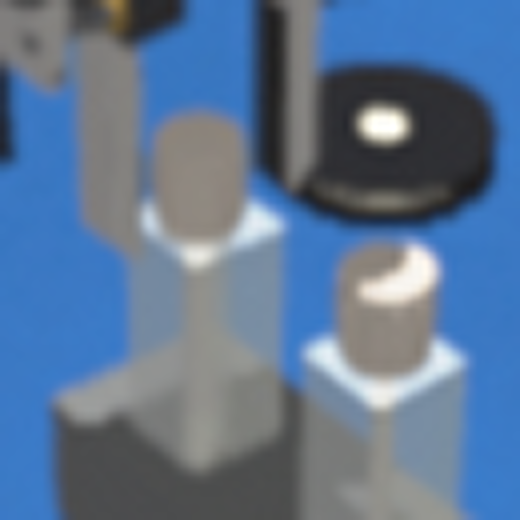

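The cap is fully on the rim and the fingers clear it on both sides. I go down and grip the tube.

Emit:
{"name": "step_arm", "arguments": {
  "commands": [0.018,0,0,0,0,0,0.065,0.018,0,0,0,0,0,0.065,0.018,0,0,0,0,0,0.065,0,0,0,0,0,0,0.065,0,0,0,0,0,0,0.05]
}}

```text
clock: 14.28
eef_pos: [556.8, -18.3, 83.7]
eef_rot: [-0.303, 1.57, -0.132]
wrist_force: [0.7, 0.5, -0.1]
finger_gap: 58.0
```

Emit:
{"name": "step_arm", "arguments": {
  "commands": [0,0,0,0,0,0,0.028,0,0,0,0,0,0,0.028,0,0,0,0,0,0,0.028,0,0,0,0,0,0,0.028],
  "squeeze": 25
}}

```text
clock: 14.78
eef_pos: [556.9, -18.3, 83.9]
eef_rot: [-0.229, 1.57, -0.058]
wrist_force: [0.4, -0.6, 3.6]
finger_gap: 35.8
```

```bash
python3 -c "
from plan import *
to(tm+[0,0,83],Rr)"
```

```text
t 14.78 at [556.9 -18.3  83.9] gap 35.8 F [ 0.4 -0.6  3.6] | shift mm (tool) [ 0.9 -0.5 -0.3] ('turn deg (tool)', array([-0.4,  0.1,  0. ])) j [-0.1   0.44  1.63  0.    1.07 -0.27]
```

Emit:
{"name": "step_arm", "arguments": {
  "commands": [-0.01,0,0,0,0,0,0.028,-0.02,0,0,0,0,0,0.028,-0.03,0,0,0,0,0,0.028,-0.04,0,0,0,0,0,0.028,0,0,0,0,0,0,0.028]
}}

```text
clock: 15.4
eef_pos: [557.5, -18.4, 186.2]
eef_rot: [-0.282, 1.567, -0.111]
wrist_force: [-0.4, 0.5, -1.4]
finger_gap: 36.2
```

```bash
cat > k.py <<'E'
from h import *
reg={'top':(172,205,198,260),'side':(148,198,262,308)}
ms={}
for c in reg:
    im=cv2.imread(f'pics/{c}0.png').astype(int);r0,r1,c0,c1=reg[c]
    k=np.zeros((400,640),np.float32);sub=im[r0:r1,c0:c1]
    k[r0:r1,c0:c1]=((sub[...,0]-sub[...,2])<70);ms[c]=k
    n,l,st,_=cv2.connectedComponentsWithStats(k.astype(np.uint8));ms[c]=(l==1+np.argmax(st[1:,4])).astype(np.float32)
    print(c,ms[c].sum(),np.argwhere(ms[c]).min(0),np.argwhere(ms[c]).max(0))
def model(c,p):
    b=pose(p[:3],box(58,151,0,40));o=pose([p[0],p[1],p[2]],np.array([[p[3],p[4],0]]))[0]
    return np.maximum(hullmask(proj(c,b)),hullmask(proj(c,pose([o[0],o[1],p[2]],box(42,46,5,75)))))
for sub in(['top'],['side'],['top','side']):
    f=lambda p:sum(np.abs(model(c,p)-ms[c]).sum()/ms[c].sum() for c in sub)+1e-3*(p[3]**2+(p[4]-4.5)**2)
    p=np.array([569,289,-.06,0,4.5])
    for k in(1,-1,.5): p=minimize(f,p,method='Nelder-Mead',options=dict(initial_simplex=p+np.vstack([np.zeros(5),k*np.diag([5,5,.08,3,3])]),maxiter=250)).x
    print(sub,p.round(2),round(f(p),3))
E
python3 k.py; python3 -c "
from plan import *
to([572.2,337.9,175],axes([0,0,-1],[np.cos(-.06),np.sin(-.06),0]))"
```

```text
top 920.0 [178 204] [199 253]
side 850.0 [153 269] [193 301]
['top'] [ 5.7036e+02  2.8857e+02 -7.0000e-02  0.0000e+00  4.5000e+00] 0.038
['side'] [ 5.7215e+02  2.9028e+02 -9.0000e-02 -3.3000e-01  5.1500e+00] 0.046
['top', 'side'] [ 5.7112e+02  2.8892e+02 -8.0000e-02 -1.7000e-01  5.6700e+00] 0.1
t 15.4 at [557.5 -18.4 186.2] gap 36.2 F [-0.4  0.5 -1.4] | shift mm (tool) [ 11.1 348.7  74.9] ('turn deg (tool)', array([13.2,  0.2,  0. ])) j [-0.1   0.33  1.53 -0.    1.28 -0.27]
```

Emit:
{"name": "step_arm", "arguments": {
  "commands": [0,0.058,0.013,0,0,0,0.028,0,0.058,0.013,0,0,0,0.028,0,0.058,0.013,0,0,0,0.028,0,0.058,0.013,0,0,0,0.028,0,0.058,0.013,0,0,0,0.028]
}}

```text
clock: 16.02
eef_pos: [570.8, 280.2, 182.1]
eef_rot: [-2.881, 1.569, -2.71]
wrist_force: [0.6, 0.3, -1.7]
finger_gap: 36.0
```

Emit:
{"name": "step_arm", "arguments": {
  "commands": [0,0.055,0.013,0,0,0,0.028,0,0,0,7,0,0,0.028,0,0,0,7,0,0,0.028,0,0,0,0,0,0,0.028,0,0,0,0,0,0,0.028]
}}

```text
clock: 16.65
eef_pos: [574.8, 334.7, 182.8]
eef_rot: [-2.583, 1.57, -2.654]
wrist_force: [0.3, 0.2, -0.9]
finger_gap: 35.9
```

```bash
cat >> plan.py <<'E'
yk=-.075;Rk=axes([0,0,-1],[np.cos(yk),np.sin(yk),0]);tk=np.array([574.4,338.2,0]);jk=np.array([570.8,289,0])-44.5*np.array([np.sin(.075),np.cos(.075),0])
E
python3 -c "
from plan import *
from h import *
T,A=to(tk+[0,0,80],Rk)
for c in('side','top'):
  im=manip.camera(c)
  print(c,'pred',proj(c,[T+[0,0,-75+58]]).round(1))
  for t in('tube','swab'):print(t,[(round(d['score'],2),np.round(d['centre'],1)) for d in manip.find_in(t,c)])
to(tk+[0,0,80],Rk)
cv2.imwrite('pics/side_b.png',manip.camera('side')[:,:,::-1])
im=manip.camera('side');S=6;r0,c0=90,240;v=cv2.resize(im[r0:r0+110,c0:c0+100,::-1],None,fx=S,fy=S,interpolation=2)
g=lambda P:np.array([((w-[c0,r0]+.5)*S).astype(int) for w in proj('side',P)])
t=pose([T[0],T[1],yk],box(36,36,T[2]-76,T[2]+49));cv2.polylines(v,[cv2.convexHull(g(t))],True,(0,255,255),1)
inn=pose([570.8,289,yk],np.array([[a*24,b*70.5,40] for a,b in((1,1),(1,-1),(-1,-1),(-1,1))]));cv2.polylines(v,[g(inn)],True,(0,255,0),1)
cv2.imwrite('pics/b1.png',v)"
```

```text
t 16.65 at [574.8 334.7 182.8] gap 35.9 F [ 0.3  0.2 -0.9] | shift mm (tool) [102.8   3.5  -0.5] ('turn deg (tool)', array([ 0.2, -0.1,  0. ])) j [ 0.47  0.58  1.18 -0.    1.39  0.54]
side pred [[276.7 126.8]]
tube [(0.57, array([129.4, 276.6]))]
swab [(0.59, array([104.5, 275.7]))]
top pred [[201.7 179.1]]
tube []
swab []
t 16.95 at [575.  334.8 183.5] gap 35.9 F [ 0.1 -0.6 -0.4] | shift mm (tool) [103.5   3.3  -0.8] ('turn deg (tool)', array([ 0.1,  0. , -0. ])) j [ 0.47  0.58  1.18 -0.    1.39  0.55]
```

View pics/b1.png

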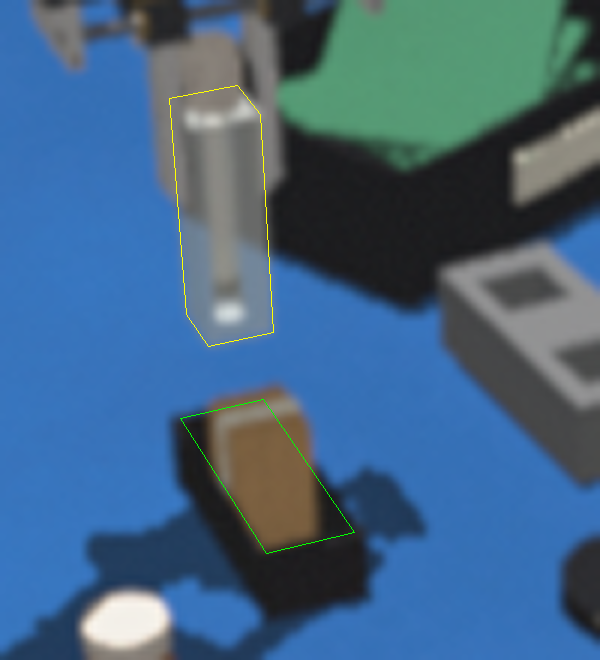

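The tube hull predicted from the TCP (yellow) matches the picture, and the swab is still seated. I correct by y +3.3 mm and lower.

Emit:
{"name": "step_arm", "arguments": {
  "commands": [0.015,0.0034,-0.0006,0,0,0,0.028,0.012,0,0,0,0,0,0.028,0,0,0,0,0,0,0.028,0,0,0,0,0,0,0.028]
}}

```text
clock: 17.55
eef_pos: [574.7, 338.4, 156.6]
eef_rot: [0.616, 1.571, 0.542]
wrist_force: [-0.1, -0.3, -0.7]
finger_gap: 36.1
```

```bash
python3 -c "
from plan import *
to(tk+[0,0,81],Rk)"
```

```text
t 17.55 at [574.7 338.4 156.6] gap 36.1 F [-0.1 -0.3 -0.7] | shift mm (tool) [75.6 -0.2 -0.3] ('turn deg (tool)', array([ 0.1,  0. , -0. ])) j [0.48 0.6  1.2  0.   1.34 0.55]
```

Emit:
{"name": "step_arm", "arguments": {
  "commands": [0.012,0,0,0,0,0,0.028,0.012,0,0,0,0,0,0.028,0,0,0,0,0,0,0.028]
}}

```text
clock: 17.92
eef_pos: [574.1, 338.0, 130.8]
eef_rot: [-2.585, 1.568, -2.659]
wrist_force: [-0.5, 0.2, -1.2]
finger_gap: 36.1
```

Emit:
{"name": "step_arm", "arguments": {
  "commands": [0.01,0,0,0,0,0,0.028,0.01,0,0,0,0,0,0.028,0,0,0,0,0,0,0.028]
}}

```text
clock: 18.3
eef_pos: [574.2, 338.1, 111.3]
eef_rot: [-2.581, 1.569, -2.655]
wrist_force: [0.2, -0.9, -1.8]
finger_gap: 35.5
```

Emit:
{"name": "step_arm", "arguments": {
  "commands": [0.01,0,0,0,0,0,0.028,0.01,0,0,0,0,0,0.028,0,0,0,0,0,0,0.028]
}}

```text
clock: 18.68
eef_pos: [574.2, 338.1, 91.2]
eef_rot: [-2.581, 1.569, -2.655]
wrist_force: [-0.4, -0.2, -1.9]
finger_gap: 36.1
```

Emit:
{"name": "step_arm", "arguments": {
  "commands": [0.004,0,0,0,0,0,0.028,0.004,0,0,0,0,0,0.028,0,0,0,0,0,0,0.028]
}}

```text
clock: 19.05
eef_pos: [574.5, 338.3, 84.1]
eef_rot: [-2.546, 1.57, -2.62]
wrist_force: [1.6, 0.0, -1.3]
finger_gap: 35.7
```

Emit:
{"name": "step_arm", "arguments": {
  "commands": [0.0015,0,0,0,0,0,0.028,0,0,0,0,0,0,0.028]
}}

```text
clock: 19.3
eef_pos: [574.6, 338.3, 83.0]
eef_rot: [-0.672, 1.571, -0.746]
wrist_force: [0.0, 0.3, -1.2]
finger_gap: 36.0
```

Emit:
{"name": "step_arm", "arguments": {
  "commands": [0.001,0,0,0,0,0,0.028,0,0,0,0,0,0,0.028]
}}

```text
clock: 19.55
eef_pos: [574.6, 338.3, 81.9]
eef_rot: [-2.286, 1.571, -2.36]
wrist_force: [-0.3, 0.4, -2.0]
finger_gap: 35.9
```

Emit:
{"name": "step_arm", "arguments": {
  "commands": [0.001,0,0,0,0,0,0.028,0,0,0,0,0,0,0.028]
}}

```text
clock: 19.8
eef_pos: [574.6, 338.4, 80.9]
eef_rot: [-1.24, 1.571, -1.314]
wrist_force: [-0.2, 0.5, -0.4]
finger_gap: 35.7
```

Emit:
{"name": "step_arm", "arguments": {
  "commands": [0.001,0,0,0,0,0,0.028,0,0,0,0,0,0,0.028]
}}

```text
clock: 20.05
eef_pos: [574.7, 338.5, 80.9]
eef_rot: [0.535, 1.57, 0.462]
wrist_force: [-2.7, -0.9, 7.4]
finger_gap: 36.3
```

Floor contact at TCP z = 80.9, exactly 3 mm below the rack grip as the geometry predicts. I release and rise.

Emit:
{"name": "step_arm", "arguments": {
  "commands": [-0.0005,0,0,0,0,0,0.037,0,0,0,0,0,0,0.045,0,0,0,0,0,0,0.06,0,0,0,0,0,0,0.06,-0.02,0,0,0,0,0,0.06]
}}

```text
clock: 20.68
eef_pos: [573.9, 338.0, 99.7]
eef_rot: [-2.586, 1.568, -2.66]
wrist_force: [-0.3, -0.7, 0.1]
finger_gap: 60.2
```

Emit:
{"name": "step_arm", "arguments": {
  "commands": [-0.045,0,0,0,0,0,0.06,-0.06,0,0,0,0,0,0.065,0,0,0,0,0,0,0.07]
}}

```text
clock: 21.05
eef_pos: [576.1, 339.2, 212.6]
eef_rot: [0.551, 1.561, 0.477]
wrist_force: [0.4, -0.4, 0.3]
finger_gap: 69.3
```

```bash
python3 -c "
from plan import *
from h import *
T,A=to([432.2,128,150],axes([0,0,-1],[np.cos(-.075),np.sin(-.075),0]))
for t in('swab','tube','jar','carton'):
  for c in('side','top'):
    if t=='swab' or c: manip.camera(c) if t=='swab' else 0
    print(t,c,[(round(d['score'],2),np.round(d['centre'],1)) for d in manip.find_in(t,c)][:2])
print('pred cap',proj('side',tk+[0,0,147]),'tube c',proj('side',tk+[0,0,95]),'jar',proj('side',[432.2,128,47]),proj('top',[432.2,128,60]))"
```

```text
t 21.05 at [576.1 339.2 212.6] gap 69.3 F [ 0.4 -0.4  0.3] | shift mm (tool) [  60.3 -221.6 -128.4] ('turn deg (tool)', array([ 0.1,  0.5, -0.3])) j [ 0.48  0.56  1.14 -0.    1.43  0.55]
swab side [(0.44, array([131.5, 275.1]))]
swab top []
tube side [(0.53, array([150.3, 279. ]))]
tube top [(0.64, array([186., 209.]))]
jar side [(0.75, array([208.6, 261.7]))]
jar top [(0.61, array([187.9, 210.8])), (0.6, array([228.2, 272. ]))]
carton side [(0.54, array([165. , 284.4]))]
carton top [(0.51, array([186.9, 223. ])), (0.22, array([184.9, 211.7]))]
pred cap [[276.51203992 131.72774283]] tube c [[277.52780431 146.19340784]] jar [[261.44373742 206.54157949]] [[275.13176028 229.11309913]]
```

Emit:
{"name": "step_arm", "arguments": {
  "commands": [0,-0.044,-0.026,0,0,0,0.07,0,-0.044,-0.026,0,0,0,0.07,0,-0.044,-0.026,0,0,0,0.07,0,-0.044,-0.026,0,0,0,0.07,0,-0.044,-0.024,0,0,0,0.07]
}}

```text
clock: 22.18
eef_pos: [429.6, 127.3, 205.4]
eef_rot: [0.036, 1.571, -0.038]
wrist_force: [0.9, -0.8, 0.2]
finger_gap: 70.0
```

Emit:
{"name": "step_arm", "arguments": {
  "commands": [0.045,0,0,0,0,0,0.07,0.03,0,0,0,0,0,0.07,0,0,0,0,0,0,0.07]
}}

```text
clock: 22.55
eef_pos: [429.8, 128.2, 129.2]
eef_rot: [-2.86, 1.567, -2.934]
wrist_force: [0.6, 0.9, 0.5]
finger_gap: 70.1
```

```bash
python3 -c "
from plan import *
to([432.2,128,57],Rk)"
```

```text
t 22.55 at [429.8 128.2 129.2] gap 70.1 F [0.6 0.9 0.5] | shift mm (tool) [72.2  0.1  2.7] ('turn deg (tool)', array([ 0.1, -0.2,  0.1])) j [0.21 0.16 1.88 0.   1.1  0.28]
```

Emit:
{"name": "step_arm", "arguments": {
  "commands": [0.024,0,0.002,0,0,0,0.07,0.024,0,0,0,0,0,0.07,0.023,0,0,0,0,0,0.07,0,0,0,0,0,0,0.055,0,0,0,0,0,0,0.036],
  "squeeze": 25
}}

```text
clock: 23.18
eef_pos: [433.5, 128.5, 60.9]
eef_rot: [0.293, 1.569, 0.219]
wrist_force: [-0.1, 0.0, -0.7]
finger_gap: 53.4
```

Emit:
{"name": "step_arm", "arguments": {
  "commands": [0,0,0,0,0,0,0.036,0,0,0,0,0,0,0.036,0,0,0,0,0,0,0.036]
}}

```text
clock: 23.55
eef_pos: [433.4, 128.5, 60.6]
eef_rot: [0.296, 1.569, 0.222]
wrist_force: [-0.5, 0.3, 7.1]
finger_gap: 42.4
```

```bash
python3 -c "
from plan import *
to([432.2,128,57],Rk)"
```

```text
t 23.55 at [433.4 128.5  60.6] gap 42.4 F [-0.5  0.3  7.1] | shift mm (tool) [ 3.6 -0.5 -1.2] ('turn deg (tool)', array([ 0.1,  0.1, -0. ])) j [0.21 0.27 1.93 0.   0.93 0.28]
```

Emit:
{"name": "step_arm", "arguments": {
  "commands": [-0.01,0,0,0,0,0,0.036,-0.02,0,0,0,0,0,0.036,-0.03,0,0,0,0,0,0.036,-0.03,0,0,0,0,0,0.036,0,0,0,0,0,0,0.036]
}}

```text
clock: 24.18
eef_pos: [433.5, 128.5, 151.5]
eef_rot: [0.286, 1.567, 0.213]
wrist_force: [-0.1, -0.2, -1.9]
finger_gap: 42.2
```

```bash
cat > j.py <<'E'
from plan import *
from h import *
T,A=to([432.2,128,57],Rk);dz=T[2]-60.6
for i in range(3):
    manip.camera('side')
    m=pick('jar','side',proj('side',T+[0,0,-20])[0][::-1])
    if m is not None: break
print('mask',m.sum() if m is not None else [(d['score'],d['centre']) for d in manip.find_in('jar','side')])
r=np.argwhere(m);print('bbox',r.min(0),r.max(0))
k=m.astype(np.float32)
def f(p):
    h=hullmask(proj('side',cyl(22,dz,dz+95)+[p[0],p[1],0]))
    a=np.argwhere(h>.5);return a[:,1].min(),a[:,1].max(),a[:,0].max(),a[:,0].min()
print('pred @T',f(T))
for d in(-8,8): print(d,f(T+[0,d,0]))
E
python3 j.py
```

```text
t 24.18 at [433.5 128.5 151.5] gap 42.2 F [-0.1 -0.2 -1.9] | shift mm (tool) [94.5 -0.7 -1.6] ('turn deg (tool)', array([ 0.1,  0.2, -0.1])) j [0.21 0.14 1.85 0.   1.15 0.28]
mask 521
bbox [162 251] [197 267]
pred @T (np.int64(250), np.int64(268), np.int64(198), np.int64(161))
-8 (np.int64(251), np.int64(269), np.int64(200), np.int64(162))
8 (np.int64(249), np.int64(267), np.int64(197), np.int64(160))
```

Emit:
{"name": "step_arm", "arguments": {
  "commands": [0,0.042,0.042,0,0,0,0.036,0,0.042,0.042,0,0,0,0.036,0,0.042,0.041,0,0,0,0.036,0,0,0,0,0,0,0.036,0,0,0,0,0,0,0.036]
}}

```text
clock: 24.9
eef_pos: [565.8, 244.2, 147.8]
eef_rot: [-2.676, 1.568, -2.75]
wrist_force: [0.3, -0.2, -1.2]
finger_gap: 42.5
```

```bash
python3 -c "
from plan import *
to([568,244.6,100],Rk)"
```

```text
t 24.9 at [565.8 244.2 147.8] gap 42.5 F [ 0.3 -0.2 -1.2] | shift mm (tool) [47.8  0.6  2.3] ('turn deg (tool)', array([ 0.1, -0.1,  0.1])) j [ 0.35  0.5   1.38 -0.    1.26  0.42]
```

Emit:
{"name": "step_arm", "arguments": {
  "commands": [0.015,0.0006,0.0023,0,0,0,0.036,0.015,0,0,0,0,0,0.036,0.009,0,0,0,0,0,0.036,0,0,0,0,0,0,0.036]
}}

```text
clock: 25.4
eef_pos: [568.6, 244.9, 109.6]
eef_rot: [-2.73, 1.569, -2.804]
wrist_force: [-0.2, 0.1, -1.2]
finger_gap: 42.8
```

```bash
python3 -c "
from plan import *
from h import *
im=manip.camera('side')
T,A=to([568,244.6,66],Rk)
S=9;r0,c0=140,255;v=cv2.resize(im[r0:r0+65,c0:c0+65,::-1],None,fx=S,fy=S,interpolation=2)
g=lambda P:np.array([((w-[c0,r0]+.5)*S).astype(int) for w in proj('side',P)])
cv2.polylines(v,[cv2.convexHull(g(cyl(22,T[2]-60.6,T[2]-60.6+95)+[T[0],T[1],0]))],True,(0,255,255),1)
q=((1,1),(1,-1),(-1,-1),(-1,1))
for a,b in((24,70.5),(29,75.5)):
  cv2.polylines(v,[g(pose([571.3,289,yk],np.array([[i*a,j*b,40] for i,j in q])))],True,(0,255,0),1)
cv2.imwrite('pics/b2.png',v)"
```

```text
t 25.45 at [568.9 245.  110.3] gap 42.4 F [-0.   0.1 -0.9] | shift mm (tool) [44.3 -0.5 -0.9] ('turn deg (tool)', array([ 0.1, -0. ,  0. ])) j [ 0.35  0.54  1.41 -0.    1.19  0.42]
```

View pics/b2.png

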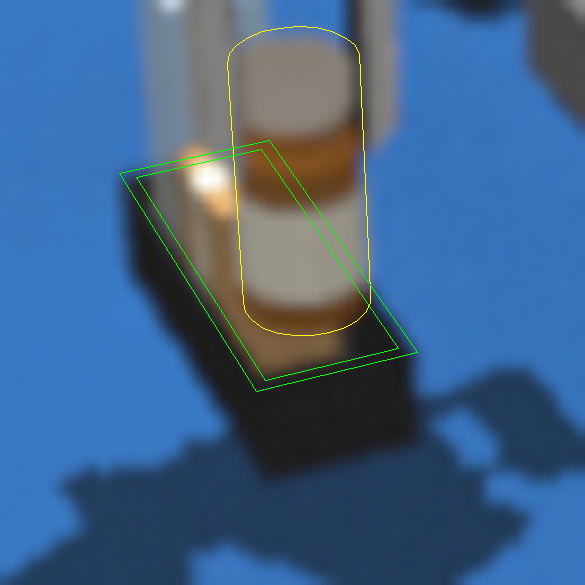

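The jar is centred over the gap. The green box model fits the picture at the right corner (415, 350) and left corner (122, 174), and the jar axis at col ≈302 agrees with the prediction. I lower in small steps, watching the force.

Emit:
{"name": "step_arm", "arguments": {
  "commands": [0.007,0,-0.0005,0,0,0,0.036,0.003,0,0,0,0,0,0.036,0,0,0,0,0,0,0.036]
}}

```text
clock: 25.82
eef_pos: [568.4, 245.1, 100.2]
eef_rot: [-2.725, 1.57, -2.799]
wrist_force: [-0.4, -0.0, -0.3]
finger_gap: 42.8
```

Emit:
{"name": "step_arm", "arguments": {
  "commands": [0.003,0,0,0,0,0,0.036,0,0,0,0,0,0,0.036]
}}

```text
clock: 26.08
eef_pos: [568.4, 245.1, 97.3]
eef_rot: [-2.742, 1.571, -2.816]
wrist_force: [0.3, -0.2, -0.8]
finger_gap: 42.2
```

Emit:
{"name": "step_arm", "arguments": {
  "commands": [0.003,0,0,0,0,0,0.036,0,0,0,0,0,0,0.036]
}}

```text
clock: 26.32
eef_pos: [568.4, 245.1, 94.2]
eef_rot: [-2.692, 1.57, -2.766]
wrist_force: [-0.8, -0.1, -1.6]
finger_gap: 42.6
```

Emit:
{"name": "step_arm", "arguments": {
  "commands": [0.006,0,0,0,0,0,0.036,0.006,0,0,0,0,0,0.036,0.006,0,0,0,0,0,0.036,0,0,0,0,0,0,0.036]
}}

```text
clock: 26.82
eef_pos: [568.2, 245.1, 75.8]
eef_rot: [-2.707, 1.57, -2.781]
wrist_force: [0.3, 0.1, -1.8]
finger_gap: 42.2
```

Emit:
{"name": "step_arm", "arguments": {
  "commands": [0.004,0,0,0,0,0,0.036,0.003,0,0,0,0,0,0.036,0,0,0,0,0,0,0.036]
}}

```text
clock: 27.2
eef_pos: [568.4, 245.1, 69.2]
eef_rot: [-2.71, 1.57, -2.783]
wrist_force: [0.4, -0.3, -1.1]
finger_gap: 42.3
```

Emit:
{"name": "step_arm", "arguments": {
  "commands": [0.002,0,0,0,0,0,0.036,0,0,0,0,0,0,0.036]
}}

```text
clock: 27.45
eef_pos: [568.5, 245.1, 67.3]
eef_rot: [-2.596, 1.571, -2.67]
wrist_force: [0.5, -0.1, -0.9]
finger_gap: 42.3
```

Emit:
{"name": "step_arm", "arguments": {
  "commands": [0.0015,0,0,0,0,0,0.036,0,0,0,0,0,0,0.036]
}}

```text
clock: 27.7
eef_pos: [568.4, 245.2, 65.8]
eef_rot: [-2.92, 1.571, -2.994]
wrist_force: [0.3, -0.2, -1.3]
finger_gap: 42.5
```

Emit:
{"name": "step_arm", "arguments": {
  "commands": [0.001,0,0,0,0,0,0.036,0,0,0,0,0,0,0.036]
}}

```text
clock: 27.95
eef_pos: [568.7, 245.2, 65.6]
eef_rot: [0.441, 1.57, 0.367]
wrist_force: [-1.3, -0.6, 5.3]
finger_gap: 42.4
```

Floor contact at TCP z = 65.6, as expected. Release, rise, and check.

Emit:
{"name": "step_arm", "arguments": {
  "commands": [-0.0005,0,0,0,0,0,0.044,0,0,0,0,0,0,0.05,0,0,0,0,0,0,0.065,0,0,0,0,0,0,0.065,-0.02,0,0,0,0,0,0.065]
}}

```text
clock: 28.58
eef_pos: [567.8, 244.9, 84.9]
eef_rot: [-2.723, 1.568, -2.797]
wrist_force: [-0.2, 0.8, -0.4]
finger_gap: 64.9
```

Emit:
{"name": "step_arm", "arguments": {
  "commands": [-0.045,0,0,0,0,0,0.065,-0.06,0,0,0,0,0,0.065,0,-0.02,-0.055,0,0,0,0.065,0,-0.02,-0.055,0,0,0,0.065,0,-0.02,-0.055,0,0,0,0.065]
}}

```text
clock: 29.2
eef_pos: [397.9, 197.0, 191.7]
eef_rot: [0.442, 1.569, 0.368]
wrist_force: [0.5, 0.3, 0.4]
finger_gap: 64.8
```

```bash
cat > c.py <<'E'
from plan import *
from h import *
to([0,0,0])
I={c:manip.camera(c) for c in('side','top')}
for c in I: cv2.imwrite(f'pics/end_{c}.png',I[c][:,:,::-1])
j=[568.4,245.1]
ex={'tube':(box(36,36,40,130),tk[:2],60),'jar':(cyl(22,5,100),j,60),'carton':(box(42,46,30,75),[571,293.5],50),'swab':(cyl(15,130,164),tk[:2],145),'spare_tube':(box(36,36,50,133),[572.6,-108],90),'reel':(cyl(45,0,16),[719,143],8)}
for t,(pts,xy,z) in ex.items():
    for c in('side','top'):
        m=pick(t,c,proj(c,[[*xy,z]])[0][::-1])
        if m is None: print(t,c,'not seen');continue
        k=hullof(m);p,e=fit({c:k},lambda p:pose([p[0],p[1],yk],pts),xy,[6,6]);r=np.argwhere(m)
        h=np.argwhere(hullmask(proj(c,pose([*xy,yk],pts)))>.5)
        print(t,c,'fit',p.round(1),'exp',np.round(xy,1),'err',round(e,2),'bbox',r.min(0),r.max(0),'pred',h.min(0),h.max(0))
E
python3 c.py
```

```text
t 29.2 at [397.9 197.  191.7] gap 64.8 F [0.5 0.3 0.4] | shift mm (tool) [ 190.9 -226.  -382.6]  j [ 0.38  0.07  1.82 -0.    1.24  0.45]
tube side fit [572.9 340.3] exp [574.4 338.2] err 0.28 bbox [136 270] [165 284] pred [133 270] [164 285]
tube top fit [569.5 334.3] exp [574.4 338.2] err 0.32 bbox [177 199] [193 217] pred [176 198] [191 218]
jar side fit [568.6 249.3] exp [568.4 245.1] err 0.43 bbox [157 281] [181 295] pred [156 281] [188 296]
jar top fit [567.2 245. ] exp [568.4 245.1] err 0.23 bbox [180 232] [195 248] pred [179 230] [195 249]
carton side fit [566.7 294.5] exp [571.  293.5] err 0.85 bbox [155 275] [176 285] pred [154 274] [175 292]
carton top fit [570.4 296.2] exp [571.  293.5] err 0.17 bbox [178 215] [195 234] pred [179 216] [194 234]
swab side not seen
swab top fit [572.6 338.8] exp [574.4 338.2] err 0.46 bbox [177 197] [185 207] pred [175 196] [186 209]
spare_tube side fit [ 573.2 -107.6] exp [ 572.6 -108. ] err 0.23 bbox [200 337] [247 357] pred [209 338] [245 357]
spare_tube top fit [ 572.9 -106.9] exp [ 572.6 -108. ] err 0.17 bbox [175 342] [192 357] pred [176 343] [191 357]
reel side fit [722.3 145.8] exp [719 143] err 0.05 bbox [177 334] [197 361] pred [178 333] [198 361]
reel top fit [719.3 143. ] exp [719 143] err 0.04 bbox [133 261] [158 287] pred [133 261] [159 287]
```

```bash
python3 -c "
from plan import *
from h import *
for i in range(2):
  im=manip.camera('side')
  print([(round(d['score'],2),np.round(d['centre'],1)) for d in manip.find_in('swab','side')])
h=np.argwhere(hullmask(proj('side',pose([*tk[:2],yk],cyl(15,130,164))))>.5);print('pred cap bbox',h.min(0),h.max(0))
print((im[118:140:1,274:279,2].mean(1)-im[118:140,274:279,0].mean(1)).round().astype(int))
b=cv2.imread('pics/side_b.png')[:,:,::-1]
"
```

```text
[(0.64, array([169.8, 288.3])), (0.54, array([135.4, 277.7]))]
[(0.29, array([185.9, 349.7]))]
pred cap bbox [125 272] [139 281]
[  2   3   2   3   2  -3 -13 -25 -13 -10 -14 -24 -17 -14 -14 -14 -15 -15
 -15 -12  -2   4]
```

```bash
python3 -c "
from cell import manip
print(manip.sign_off(), manip.read_state()['clock'])"
```

```text
the job is handed in; nothing more can be done
the job is handed in; nothing more can be done
```

The job is handed in, and as far as I can measure every part of it was done. The simulator gave no verdict, and the robot's clock was at about 30 s of the 72 s allowed.

**What I did:**
- **Swab:** I drew it from the stand and pushed it into the open tube in the rack until the cap met the rim, where the force rose to 37 N. The picture after release showed the cap seated like the spare's.
- **Tube:** I carried it by its sides to the +y gap. It touched the box floor at exactly the height expected.
- **Jar:** I set it in the −y gap, and its floor contact also came at the expected height.

**Last checks:**
- **Positions:** The tube, jar and carton fits are within about 6 mm of where they should be.
- **Cap:** In the side view it covers rows 124–138; rows 125–139 were predicted.
- **Bystanders:** The capped tube and the reel are where they were, within measuring error.
- **Gripper:** It is clear of everything.

**What failed or disagreed:**
- **Swab network:** It missed the swab in the side view on the final check and gave only weak or wrong hits on retries. I relied on the pixel colours and the top view for the cap.
- **Box views:** The side-view carton and jar fits were poor because they hide each other.
- **Plunger travel:** I felt the plunger 4–11 mm later than expected. Its depth was never measured, only inferred from the cap resting on the rim.
- **Jar grip:** The jaws closed to 42.4 mm on the jar, not the stated 44 mm, but it held without slipping.

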